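# Hold an aluminium angle in the corner of fence and bench

### The job

Get the aluminium angle offcut ready for drilling: between the two red stops, seat it with its standing leg flat along the wooden fence, its other leg flat on the bench, and its end butted up against whichever red stop is swung out in front of the fence. Then press it firmly with one steady diagonal push of the fingers, into the fence and down onto the bench at the same time, and finish while still holding that push. Leave the lens tube, reflector, wrench and screwdriver where they are.

Things in the scene. Friction and masses are not known exactly. Their poses are not given: they have to be found in the camera images.
- angle: Workpiece: loose aluminium angle (L-section), 120 mm long (y), legs 50 mm wide, 8 mm thick, 0.18 to 0.33 kg; black dots on the flat leg. One leg lies on the bench, the other stands 50 mm tall at x = +17 to +25 mm, outer face (x = +25) towards the fence; the flat leg's top, 8 mm up, is open from x = -25 to +17 mm. Origin: underside, middle of length and width; ends at y = +-60 mm; z up.
- angle_heel (a point): Point on the angle: outer bottom edge of the standing leg, middle of the length (angle's own x = +25 mm, y = 0, z = 0). Lies on the fence's face line when the angle is home.
- fence: Pale wooden batten fixed to the bench, 40 mm thick (x), 360 mm long (y), 40 mm tall, yellow strip on top. Origin: centre of its underside. Its working face looks towards the robot at its own x = -20 mm. It does not move during the job.
- stop_front: The red stop in use, fixed across the fence near its left or right end, swung to the front: a 30 mm wide (y), 50 mm tall block on the bench from the fence face to 75 mm in front of the fence's centre line. Origin: bench level, fence's centre line, middle of the width; axes as the fence; side faces at y = +-15 mm. Knob on top up to 54.5 mm. Rigid.
- stop_parked: The identical red stop at the fence's other end, swung to the back: its block stands behind the fence (x = +21 to +75 mm), not in use. Origin and axes as for stop_front; its bridge over the fence is flush with its face and 48.5 mm up.
- lens_tube: Bystander: steel lens tube standing open end up, rim radius 38 mm, 85 mm tall. Origin: centre of its underside.
- reflector: Bystander: aluminium reflector bowl, rim radius 60 mm, 55 mm tall. Origin: centre of its underside.
- wrench: Bystander: steel wrench lying to the left of the fence, along its own x. Origin on its underside.
- screwdriver: Bystander: screwdriver lying to the right of the fence, along its own x. Origin on its underside.
Mind the look-alikes: they are no part of the job. Several things have the shape of the angle; the one meant has the colours described above.

How it is judged:
By the outcome, as a careful person would: the job done as asked, in the order asked, and still so for the second after the job is handed in, while the arm keeps its last pose, push and grip.
It also fails if it takes over 51 s, if anything falls off the work surface, if the arm or the gripper's body presses on something with over 40 N, if the wrist force passes 120 N, or if a joint passes its speed limit or range.

### The arm

A 6-joint arm with a two-finger parallel gripper is mounted at the origin on the work surface. World frame = base frame: x ahead of the robot, y to its left, z up, the work surface at z = 0. Lengths are in m, angles in rad, forces in N, time in s.
With the tool pointing down it reaches from about 0.35 to 0.775 m from the base axis. Payload 7.3 kg.
Tool frame: the origin (TCP) lies on the centre line of the jaws, within the pads' length; the fingertips stand 25 mm ahead of it and the grasp point (between the pads) lies 6 mm ahead of it (ctrl.tip_extent is the distance from the TCP to the fingertips, in m); z points along the fingers, y is the line along which they close (so a half turn about z gives the same grasp; the last joint's range is limited). The gripper opens to 92 mm and grips with 3 to 60 N. Pads are 19 mm wide; open, the fingers measure 130 mm over their backs; the gripper's body (75 mm by 190 mm) begins 47 mm behind the grasp point.
Start: joints at [-0.146, 0.342, 1.524, -0, 1.275, -0.146], TCP at [0.525, 0, 0.252] pointing down, gripper open.
Joint ranges: [-2.53, 2.53], [-0.77, 2.02], [0.04, 2.7], [-1, 4.14], [0.28, 2.66], [-3.11, 3.11]. Speed limits (rad/s): [2.57, 2.57, 3.14, 3.14, 3.14, 3.14].

### API

Orientations are given as a 3x3 rotation matrix whose columns are the frame's x, y, z axes.
In Python, from rig import ctrl gives the robot as it stands. The module is installed in compiled form; this text tells all that it offers.
- The arm moves only by the tool play_rows, never from a script. Its argument "steps" is a list that holds one entry, the list of rows, each a list of 7 numbers: the opening, from 0 (shut) to 1 (fully open), then the shift along the tool's x, y, z in units of 40 mm (1.0 is 40 mm), then the turn, a rotation vector about the tool's x, y, z in units of 8 degrees (1.0 is 8 degrees). A call has 1 to 5 rows; each row shifts and turns the commanded pose from where the row before left it, along the tool's axes as they then stand; what a row does not reach is not made up. A row lasts 1/8 s, in which the tool goes at most 62.5 mm and 10.7 degrees, less where a joint would pass 70% of its speed; a pose out of reach is approached as far as the arm can. A call is refused whole if a number of a shift passes 1 or a number of a turn 1, either way. A call with a gripper value outside its range is refused whole. The fingers move at their own pace and stop on an object; "force" is the grip in N (left out, the last holds). Time passes only in rows, so rows that do not move let the fingers close. It gives the time, the measured TCP pose, the force, the opening and the grip force at its end, in the units of the state.
- ctrl.get_obs(): the state, without advancing time (a new reading comes with each control period).
- ctrl.capture(name): name is "scene" or "side" or "wrist"; returns the picture (400x640x3 uint8, red, green, blue); there is no depth.
- ctrl.calibration(name): a dict with "K" (3x3 intrinsics, pixels), "k1" (the pictures are not rectified: a ray, as slopes to the right and down, at radius r is drawn at 1 + k1 r^2 times it, then the intrinsics apply), "eye" and "rotation" of the camera in the world. Camera axes: x right, y down, z forward; pixel columns grow to the right and rows downward; lengths in m; the calibration is good to about 2 mm. A picture is of the moment at which its call begins: read the wrist's pose just before it. calibration takes no time and is no camera call; for the wrist camera it gives the pose at the moment of the call.
- ctrl.job_done(): hands the job in; it is judged then, once.
Trained networks look in the newest picture that a camera, given by its name, has taken for a name from the list of things; names that differ only in an ending like _2 or _b are one class to them, and where a whole thing is asked for, a point or a joint stands for the part that bears it (a point fixed in the world has none). Each returns a list of dicts, best first, with "conf" (0 to 1); they miss things now and then, are a little off and sometimes report something else, mostly with a low value. They report only what shows in the picture. A call takes as long as a camera call. They do not tell look-alikes from the thing itself.
- ctrl.masks_of(thing, camera): "region" (400x640 bool, what is visible of it) and "centre" ([column, row] in pixels, amid what is visible of it).
The state is a dict: "time_s": time; "joints": joint angles; "qvel": joint speeds; "effort": joint torques, N m; "tool_pos": TCP position; "tcp_rot": TCP orientation; "contact_force": force on the tool from outside, world axes, zero at the start; "torque": the same for the moment, N m; "grip_width": opening from 0.0 (shut) to 1.0 (fully open); "grip_force": force on a finger pad.
Only numpy, scipy, OpenCV 4.12 (cv2) and the standard library are available. Lean on these libraries where they do the work, as an engineer would, in place of code of your own. Each camera call takes 0.05 s, during which the arm holds its last target. There are 200 camera calls.

## Working session

There is one attempt and no reset: what is moved stays moved. The work goes in short steps, Python scripts to look and compute and a tool call to move; the robot and the scene stay as the last step left them, time stands still between calls to the robot, and variables do not carry over. Pictures are saved under pics/ and viewed, at most 10 in all, crops included, and the job is handed in when it is done.

Besides the shell and the picture viewer there is one more tool, called after ">>>" as name(argument=value, ...) on one line, values as JSON. play_rows: Moves the arm, as the interface text tells. Its arguments: {"type":"object","properties":{"steps":{"type":"array"},"force":{"type":"number"}},"required":["steps"]}

```bash
mkdir -p pics
cat > h.py <<'E'
import numpy as np, cv2
from rig import ctrl
def proj(P,c):
    P=np.atleast_2d(P); q=(P-c["eye"])@np.array(c["rotation"]); s=q[:,:2]/q[:,2:]
    r2=(s**2).sum(1,keepdims=True); s=s*(1+c["k1"]*r2); K=np.array(c["K"])
    return np.c_[s[:,0]*K[0,0]+K[0,2],s[:,1]*K[1,1]+K[1,2]]
def ray(uv,c):
    K=np.array(c["K"]); d=np.array([(uv[0]-K[0,2])/K[0,0],(uv[1]-K[1,2])/K[1,1]]); s=d.copy()
    for _ in range(20): s=d/(1+c["k1"]*(s@s))
    return np.array(c["eye"]),np.array(c["rotation"])@np.r_[s,1]
def atz(uv,c,z):
    e,d=ray(uv,c); return e+d*(z-e[2])/d[2]
def tri(obs):
    A=np.zeros((3,3));b=np.zeros(3)
    for uv,c in obs:
        e,d=ray(uv,c); d=d/np.linalg.norm(d); M=np.eye(3)-np.outer(d,d); A+=M;b+=M@e
    return np.linalg.solve(A,b)
def snap(n,f):
    c=ctrl.calibration(n); im=ctrl.capture(n); cv2.imwrite("pics/"+f+".png",im[:,:,::-1]); return im,c
E
python3 - <<'E'
from h import *
for n in ["scene","side","wrist"]:
    im,c=snap(n,n+"0"); print(n,c["eye"],np.round(c["rotation"],2).tolist(),np.round(c["K"],1).tolist(),c["k1"])
    for t in ["angle","fence","stop_front","stop_parked","lens_tube","reflector","wrench","screwdriver"]:
        for m in ctrl.masks_of(t,n):
            if m["conf"]>.3: print(t,round(m["conf"],2),np.round(m["centre"]),m["region"].sum(), np.round(atz(m["centre"],c,.0),3))
E
cd pics; python3 -c "
import cv2,numpy as np
cv2.imwrite('a.png',np.vstack([cv2.resize(cv2.imread(f+'0.png'),(480,300)) for f in ['scene','side']]))"
```

```text
scene [ 1.20097673 -0.22640553  0.8707378 ] [[0.31, 0.72, -0.63], [0.95, -0.24, 0.2], [-0.0, -0.66, -0.75]] [[368.4, 0.0, 312.6], [0.0, 368.4, 203.3], [0.0, 0.0, 1.0]] -0.049566716539990834
angle 0.82 [368. 174.] 492 [0.412 0.225 0.   ]
angle 0.62 [392. 135.] 441 [0.247 0.394 0.   ]
angle 0.6 [261. 192.] 528 [ 0.38  -0.138  0.   ]
fence 0.89 [330. 246.] 2010 [0.647 0.004 0.   ]
stop_front 0.62 [294. 247.] 391 [ 0.617 -0.097  0.   ]
stop_parked 0.69 [376. 235.] 536 [0.651 0.143 0.   ]
lens_tube 0.71 [407. 158.] 618 [ 0.379  0.387 -0.   ]
reflector 0.92 [182. 211.] 1097 [ 0.382 -0.389  0.   ]
screwdriver 0.84 [203. 254.] 319 [ 0.559 -0.347  0.   ]
screwdriver 0.31 [405. 157.] 615 [ 0.374  0.384 -0.   ]
side [ 0.352586   -1.04706572  0.77643465] [[0.99, -0.07, 0.11], [-0.13, -0.57, 0.81], [0.0, -0.82, -0.57]] [[430.2, 0.0, 323.1], [0.0, 430.2, 194.2], [0.0, 0.0, 1.0]] -0.0678273732130519
angle 0.86 [307. 198.] 418 [0.448 0.034 0.   ]
angle 0.8 [295. 169.] 339 [0.425 0.213 0.   ]
angle 0.66 [248. 143.] 588 [0.262 0.417 0.   ]
angle 0.64 [294. 232.] 666 [ 0.396 -0.121  0.   ]
fence 0.92 [
[... 454 characters left out ...]
332  0.   ]
wrench 0.67 [335. 146.] 206 [0.584 0.354 0.   ]
wrench 0.52 [305. 197.] 468 [0.441 0.044 0.   ]
screwdriver 0.55 [372. 281.] 465 [ 0.57  -0.332 -0.   ]
wrist [0.52629598 0.06573934 0.38442823] [[1.0, 0.0, 0.0], [0.0, -0.97, -0.25], [0.0, 0.25, -0.97]] [[336.0, 0.0, 325.2], [0.0, 336.0, 196.9], [0.0, 0.0, 1.0]] -0.03527135562209402
angle 0.7 [223. 301.] 1114 [ 0.396 -0.171  0.   ]
angle 0.68 [252. 135.] 4959 [0.444 0.04  0.   ]
angle 0.55 [220.  21.] 1706 [0.416 0.159 0.   ]
fence 0.71 [440. 129.] 10426 [0.657 0.047 0.   ]
stop_front 0.82 [404. 246.] 394 [ 0.624 -0.094  0.   ]
stop_front 0.5 [250. 135.] 5057 [0.443 0.04  0.   ]
stop_parked 0.96 [469.  38.] 3767 [0.681 0.143 0.   ]
```

View pics/scene0.png

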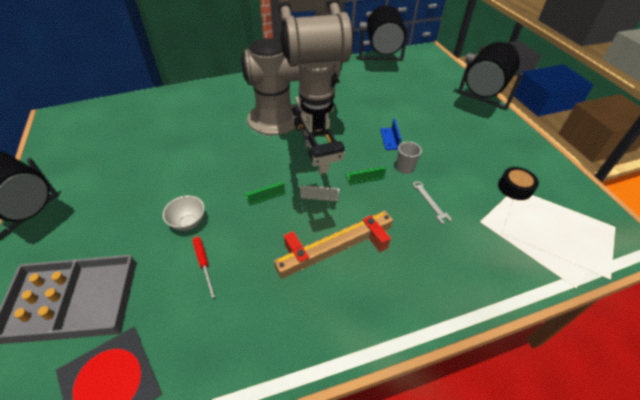

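View pics/wrist0.png

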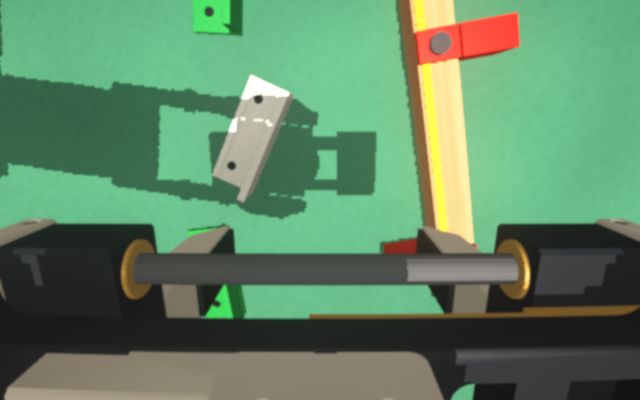

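View pics/side0.png

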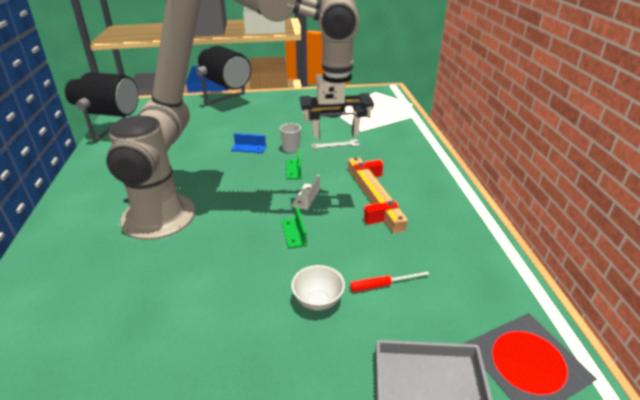

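The scene view shows the grey angle at about (320,193), and the wrist view shows it at (250,135). The green and blue angles are look-alikes. The stop in front of the fence is the right one, at (294,247) in the scene view; the left one at (376,235) is parked. I'll fit the poses against the masks next.

```bash
cat > fit.py <<'E'
from h import *
from scipy.optimize import minimize
def box(x0,x1,y0,y1,z0,z1): return np.array([[x,y,z] for x in(x0,x1) for y in(y0,y1) for z in(z0,z1)])
ANG=[box(-.025,.025,-.06,.06,0,.008),box(.017,.025,-.06,.06,0,.05)]
def T(P,x,y,a,z=0):
    c,s=np.cos(a),np.sin(a); return P@np.array([[c,-s,0],[s,c,0],[0,0,1]]).T+[x,y,z]
def sil(boxes,c,S=2):
    m=np.zeros((400*S,640*S),np.uint8)
    for b in boxes:
        h=cv2.convexHull(((proj(b,c)+.5)*S*16-8).astype(np.int32).reshape(-1,1,2)); cv2.fillConvexPoly(m,h,1,shift=4)
    return cv2.resize(m.astype(np.float32),(640,400),interpolation=cv2.INTER_AREA)
def angboxes(p): return [T(b,*p) for b in ANG]
def fenceboxes(p):
    x,y,a,f,k=p[:5]; L=[box(-.02,.02,-.18,.18,0,.04),box(-.075,-.02,f-.015,f+.015,0,.05),box(-.02,.02,f-.015,f+.015,.04,.0485),
      box(.021,.075,k-.015,k+.015,0,.05),box(-.02,.021,k-.015,k+.015,.04,.0485)]
    return [T(b,x,y,a,p[5] if len(p)>5 else 0) for b in L]
def fit(mk,p0,views,steps):
    def cost(p):
        t=0
        for m,c,v in views:
            s=sil(mk(p),c); t+=(np.abs(s-m)*v).sum()/ (m*v).sum()
        return t/len(views)
    best=None
    for k in range(2):
        p=p0 if best is None else best.x
        sim=np.vstack([p]+[np.array(p)+np.eye(len(p))[i]*steps[i] for i in range(len(p))])
        best=minimize(cost,p,method="Nelder-Mead",options=dict(initial_simplex=sim,maxiter=250,xatol=1e-5,fatol=1e-5))
    return best.x,best.fun
E
cat > m1.py <<'E'
from fit import *
near=[.444,.04]; av=[];fv=[];ims={}
for n in ["scene","side","wrist"]:
    im,c=snap(n,n+"1"); v=np.ones((400,640),np.float32)
    if n=="wrist": v[212:]=0
    ms=[m for m in ctrl.masks_of("angle",n) if np.linalg.norm(atz(m["centre"],c,0.01)[:2]-near)<.05 and m["conf"]>.3]
    if ms: av.append((ms[0]["region"].astype(np.float32),c,v)); print(n,"angle",ms[0]["conf"])
    hsv=cv2.cvtColor(im,cv2.COLOR_RGB2HSV); 
    u=((hsv[...,1]>70)&((hsv[...,0]<32)|(hsv[...,0]>172))&(hsv[...,2]>60)).astype(np.uint8)
    roi=cv2.dilate((sil([T(box(-.085,.085,-.2,.2,0,.06),.655,.03,.0)],c)>0).astype(np.uint8),np.ones((5,5)))
    u=cv2.morphologyEx(u,cv2.MORPH_OPEN,np.ones((2,2)))
    fv.append((u.astype(np.float32),c,v*roi)); cv2.imwrite(f"pics/u_{n}.png",u*roi*255)
    ims[n]=(im,c)
for vs in (av,av[-1:],av[:-1]):
    print("angle",*fit(angboxes,[.444,.04,-.4],vs,[.01,.01,.1]))
print("angle z",*fit(angboxes,[.444,.04,-.4,0.005],av,[.01,.01,.1,.01]))
for vs in (fv,fv[-1:],fv[:-1]):
    pf,e=fit(fenceboxes,[.65,.03,.05,-.12,.12],vs,[.02,.02,.05,.02,.02]); print("fence",pf,e)
    if vs is fv: P=pf
print("fence z",*fit(fenceboxes,list(P)+[.004],fv,[.01,.01,.05,.01,.01,.01]))
pa,_=fit(angboxes,[.444,.04,-.4],av,[.01,.01,.1])
np.savez("poses.npz",pa=pa,pf=P)
out=[]
for n,(im,c) in ims.items():
    o=im[:,:,::-1].copy()
    for b in angboxes(pa)+fenceboxes(P):
        q=proj(b,c)
        for i in range(8):
            for j in range(i):
                if bin(i^j).count("1")==1: cv2.line(o,*[tuple(int(t*16) for t in q[k]) for k in(i,j)],(255,0,255),1,cv2.LINE_AA,4)
    out.append(o)
w=out[2][0:260,140:560]; s=cv2.resize(out[0][165:290,230:430],(420,262)); d=cv2.resize(out[1][150:250,270:430],(370,231))
cv=np.zeros((530,800,3),np.uint8); cv[:260,:420]=w; cv[262:524,:420]=s; cv[:231,425:795]=d; cv2.imwrite("pics/ov1.png",cv)
E
python3 m1.py
```

```text
scene angle 0.7
side angle 0.71
wrist angle 0.55
angle [ 0.44501151  0.04058321 -0.43252992] 0.10984537750482559
angle [ 0.44508686  0.03948518 -0.43295819] 0.035256411880254745
angle [ 0.44503537  0.04261217 -0.42889344] 0.13622941076755524
angle z [ 0.44519236  0.04023729 -0.42812524  0.00089227] 0.10687173157930374
fence [ 0.65619499  0.0165699   0.1805087  -0.10877788  0.11331093] 0.059662241488695145
fence [ 0.65143081  0.04288684  0.18809675 -0.12468191  0.08617789] 0.03765153884887695
fence [ 0.65628153  0.01703051  0.17942209 -0.11021096  0.11371263] 0.06361602991819382
fence z [ 6.56336394e-01  1.49319805e-02  1.81162311e-01 -1.06853123e-01
  1.14958492e-01 -9.21777477e-05] 0.05963902547955513
```

View pics/ov1.png

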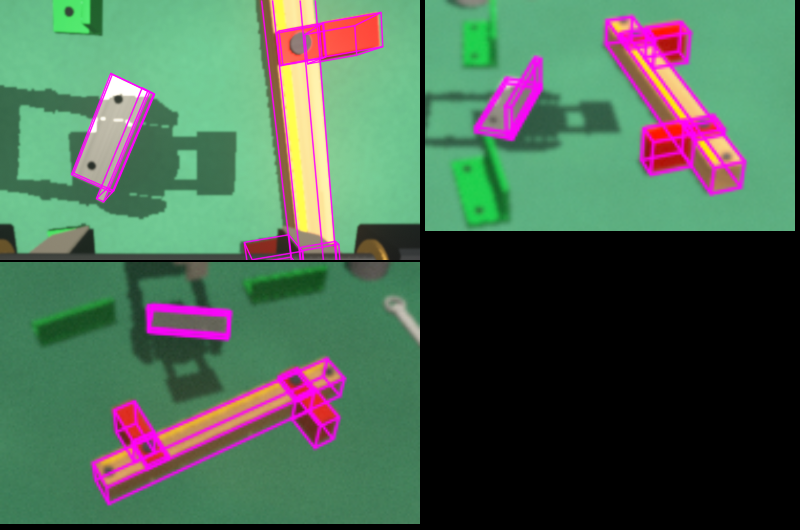

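The wireframes match all three views, and both fits give z≈0. Angle: (0.445, 0.040), yaw -0.43. Fence: (0.656, 0.017), yaw 0.18, with the front stop at fence y = -0.109. Next I'll plan the grasp on the standing leg.

```bash
cat > plan.py <<'E'
from h import *
from scipy.spatial.transform import Rotation as R
def goto(P,Rm,pos,Rt,n,o):
    """n equal rows from commanded (P,Rm) to (pos,Rt); prints rounded rows, returns reached pose"""
    for i in range(n):
        k=n-i; rv=R.from_matrix(Rm.T@Rt).as_rotvec()/k
        s=np.round(Rm.T@(np.array(pos)-P)/k/.04,3); t=np.round(np.rad2deg(rv)/8,3)
        print(np.r_[o,s,t].tolist(), end=",\n" if k>1 else "\n--\n")
        P=P+Rm@s*.04; Rm=Rm@R.from_rotvec(np.deg2rad(t*8)).as_matrix()
    return P,Rm
def down(a,ref):
    """tool z down, tool y along world angle a (mod pi, nearest to ref)"""
    c=[]
    for b in (a,a+np.pi):
        y=np.array([np.cos(b),np.sin(b),0]); z=np.array([0,0,-1.]); c.append(np.c_[np.cross(y,z),y,z])
    return max(c,key=lambda M:np.trace(ref.T@M))
def now():
    o=ctrl.get_obs(); return np.array(o["tool_pos"]),np.array(o["tcp_rot"]),o
E
python3 - <<'E'
from plan import *
p,r,o=now(); print(p,np.round(r,3).tolist(),o["time_s"],ctrl.tip_extent)
a=np.load("poses.npz")["pa"]; yaw=a[2]
g=a[:2]+.021*np.array([np.cos(yaw),np.sin(yaw)])
print(g); D=down(yaw,r)
P,r=goto(p,r,[*g,.12],D,5,1)
P,r=goto(P,r,[*g,.039],D,5,1); print(P)
E
```

```text
[5.25031285e-01 1.71498324e-05 2.51768434e-01] [[0.0, 1.0, 0.0], [1.0, -0.0, 0.0], [0.0, 0.0, -1.0]] 1.65 0.025
[0.46407758 0.03178066]
[1.0, 0.159, -0.305, 0.659, 0.0, -0.0, 0.62],
[1.0, 0.132, -0.317, 0.659, 0.0, -0.0, 0.619],
[1.0, 0.104, -0.328, 0.659, 0.0, -0.0, 0.62],
[1.0, 0.075, -0.335, 0.658, 0.0, -0.0, 0.619],
[1.0, 0.046, -0.341, 0.659, 0.001, -0.0, 0.62]
--
[1.0, -0.0, 0.0, 0.405, -0.0, -0.0, -0.0],
[1.0, -0.0, 0.0, 0.405, -0.0, -0.0, -0.0],
[1.0, -0.0, 0.0, 0.405, -0.0, -0.0, -0.0],
[1.0, -0.0, 0.0, 0.405, -0.0, -0.0, -0.0],
[1.0, -0.0, 0.0, 0.405, -0.0, -0.0, -0.0]
--
[0.46407963 0.03179344 0.03899989]
```

>>> play_rows(steps=[[[1,0.159,-0.305,0.659,0,0,0.62],[1,0.132,-0.317,0.659,0,0,0.62],[1,0.104,-0.328,0.659,0,0,0.62],[1,0.075,-0.335,0.659,0,0,0.62],[1,0.046,-0.341,0.659,0,0,0.62]]])

```text
time_s: 2.28
tool_pos: [0.4638, 0.032, 0.1193]
tcp_rot: [[0.422, 0.907, 0.001], [0.907, -0.422, -0.0], [0.0, 0.001, -1.0]]
contact_force: [0.1, 0.2, -0.6]
grip_width: 1.0
grip_force: 0.0
```

>>> play_rows(steps=[[[1,0,0,0.405,0,0,0],[1,0,0,0.405,0,0,0],[1,0,0,0.405,0,0,0],[1,0,0,0.405,0,0,0],[1,0,0,0.405,0,0,0]]])

```text
time_s: 2.9
tool_pos: [0.4643, 0.0318, 0.0385]
tcp_rot: [[0.419, 0.908, 0.001], [0.908, -0.419, -0.0], [0.0, 0.001, -1.0]]
contact_force: [-0.1, 0.2, 0.8]
grip_width: 1.004
grip_force: 0.0
```

>>> play_rows(steps=[[[0,0,0,0,0,0,0],[0,0,0,0,0,0,0],[0,0,0,0,0,0,0],[0,0,0,0,0,0,0],[0,0,0,0,0,0,0]]], force=40)

```text
time_s: 3.52
tool_pos: [0.4642, 0.0318, 0.0392]
tcp_rot: [[0.419, 0.908, 0.001], [0.908, -0.419, -0.0], [0.0, 0.001, -1.0]]
contact_force: [0.7, -0.2, 0.9]
grip_width: 0.509
grip_force: 0.0
```

>>> play_rows(steps=[[[0,0,0,0,0,0,0],[0,0,0,0,0,0,0],[0,0,0,0,0,0,0],[0,0,0,0,0,0,0],[0,0,0,0,0,0,0]]])

```text
time_s: 4.15
tool_pos: [0.4636, 0.0319, 0.0389]
tcp_rot: [[0.419, 0.908, -0.001], [0.908, -0.419, 0.0], [-0.0, -0.001, -1.0]]
contact_force: [-1.6, 0.8, 2.0]
grip_width: 0.085
grip_force: 40.0
```

```bash
cat >> plan.py <<'E'
pf=np.load("poses.npz")["pf"]
def F(x,y,z=None):
    c,s=np.cos(pf[2]),np.sin(pf[2]); q=[pf[0]+c*x-s*y,pf[1]+s*x+c*y]; return q if z is None else [*q,z]
E
python3 - <<'E'
from plan import *
p,r,o=now(); print(p,o["grip_width"],o["grip_force"])
D=down(pf[2],r); yf=pf[3]+.075+.007
P,r=goto(p,r,[p[0],p[1],.069],r,1,0)
P,r=goto(P,r,F(-.12,yf+.015,.069),D,5,0)
P,r=goto(P,r,F(-.054,yf,.069),D,3,0)
P,r=goto(P,r,F(-.054,yf,.0395),D,2,0); print(P)
E
```

```text
[0.46364053 0.03189534 0.03885087] 0.08517580799225752 39.999897480010986
[0.0, -0.0, -0.001, -0.754, 0.0, 0.0, 0.0]
--
[0.0, -0.059, 0.449, -0.0, -0.001, -0.0, -0.879],
[0.0, -0.114, 0.439, -0.0, -0.001, -0.0, -0.879],
[0.0, -0.167, 0.422, -0.0, -0.001, -0.0, -0.878],
[0.0, -0.217, 0.398, -0.001, -0.002, -0.0, -0.879],
[0.0, -0.264, 0.368, 0.0, -0.001, -0.001, -0.878]
--
[0.0, -0.125, 0.55, 0.0, -0.0, 0.0, -0.0],
[0.0, -0.125, 0.55, 0.0, -0.0, 0.0, -0.0],
[0.0, -0.125, 0.55, 0.0, -0.0, 0.0, -0.0]
--
[0.0, 0.0, 0.0, 0.369, -0.0, 0.0, -0.0],
[0.0, 0.0, 0.0, 0.369, -0.0, 0.0, -0.0]
--
[ 0.60786475 -0.01947157  0.03948202]
```

>>> play_rows(steps=[[[0,0,0,-0.375,0,0,0],[0,0,0,-0.375,0,0,0]]])

```text
time_s: 4.4
tool_pos: [0.4638, 0.0318, 0.0689]
tcp_rot: [[0.419, 0.908, -0.001], [0.908, -0.419, 0.0], [-0.0, -0.001, -1.0]]
contact_force: [0.5, 0.8, -1.9]
grip_width: 0.084
grip_force: 40.0
```

>>> play_rows(steps=[[[0,-0.059,0.449,0,0,0,-0.879],[0,-0.114,0.439,0,0,0,-0.879],[0,-0.167,0.422,0,0,0,-0.879],[0,-0.217,0.398,0,0,0,-0.879],[0,-0.264,0.368,0,0,0,-0.879]]])

```text
time_s: 5.03
tool_pos: [0.541, -0.017, 0.0685]
tcp_rot: [[-0.184, 0.983, -0.001], [0.983, 0.184, 0.0], [0.0, -0.0, -1.0]]
contact_force: [-0.5, -0.1, -1.7]
grip_width: 0.086
grip_force: 40.0
```

>>> play_rows(steps=[[[0,-0.094,0.412,0,0,0,0],[0,-0.094,0.412,0,0,0,0],[0,-0.094,0.412,0,0,0,0],[0,-0.094,0.412,0,0,0,0]]])

```text
time_s: 5.52
tool_pos: [0.6085, -0.0197, 0.0683]
tcp_rot: [[-0.18, 0.984, -0.001], [0.984, 0.18, 0.0], [0.0, -0.001, -1.0]]
contact_force: [0.3, -0.2, -2.3]
grip_width: 0.085
grip_force: 40.0
```

Run:
```python
from fit import *
c=ctrl.calibration("scene")
from plan import F,now,pf
p,r,o=now(); print(p,o["contact_force"])
q=np.array(p[:2])-pf[:2]; a=pf[2]; print("fence frame",q@[np.cos(a),np.sin(a)],q@[-np.sin(a),np.cos(a)])
w,_=snap("wrist","w2"); s,_=snap("scene","s2"); d,_=snap("side","d2")
cv=np.zeros((600,800,3),np.uint8); cv[:300,:480]=cv2.resize(w,(480,300)); cv[302:592,:400]=cv2.resize(s[150:295,220:420],(400,290)); cv[302:592,402:800]=cv2.resize(d[140:255,300:458],(398,290)); cv2.imwrite("pics/v2.png",cv[:,:,::-1])
```

```text
[ 0.60848311 -0.01965636  0.06826697] [ 0.2578278  -0.17451115 -2.33685029]
fence frame -0.0534403874106305 -0.027071951021916743
```

View pics/v2.png

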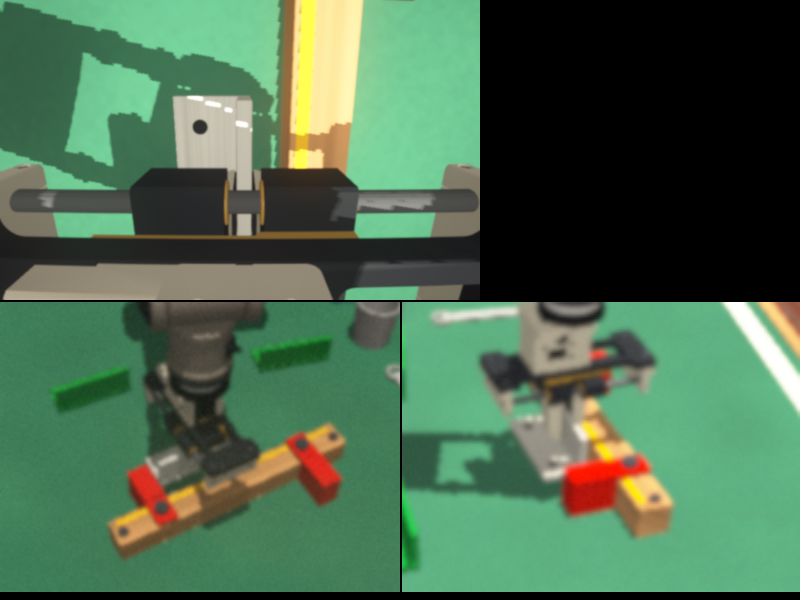

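The angle is square to the fence and just clear of the front stop. I'll lower it and slide it in steps to the stop.

>>> play_rows(steps=[[[0,0,0,0.24,0,0,0],[0,0,0,0.24,0,0,0],[0,0,0,0.24,0,0,0],[0,0,0,0,0,0,0]]])

```text
time_s: 6.18
tool_pos: [0.6078, -0.0196, 0.0394]
tcp_rot: [[-0.18, 0.984, -0.001], [0.984, 0.18, 0.0], [0.0, -0.001, -1.0]]
contact_force: [-0.0, -0.5, -2.3]
grip_width: 0.086
grip_force: 40.0
```

>>> play_rows(steps=[[[0,-0.05,0,0,0,0,0],[0,-0.05,0,0,0,0,0],[0,-0.025,0,0,0,0,0],[0,-0.025,0,0,0,0,0]]])

```text
time_s: 6.68
tool_pos: [0.6093, -0.0257, 0.0402]
tcp_rot: [[-0.18, 0.984, 0.0], [0.984, 0.18, -0.0], [-0.0, 0.0, -1.0]]
contact_force: [-0.4, 0.6, -2.1]
grip_width: 0.085
grip_force: 40.0
```

>>> play_rows(steps=[[[0,-0.025,0,0,0,0,0],[0,0,0,0,0,0,0]]])

```text
time_s: 6.92
tool_pos: [0.6094, -0.0258, 0.0402]
tcp_rot: [[-0.18, 0.984, -0.0], [0.984, 0.18, 0.001], [0.001, -0.0, -1.0]]
contact_force: [-1.3, 4.3, -0.6]
grip_width: 0.082
grip_force: 40.0
```

>>> play_rows(steps=[[[0,0,0,0.02,0,0,0],[0,0,0,0.02,0,0,0],[0.2,0,0,0,0,0,0],[0.2,0,0,0,0,0,0],[0.2,0,0,0,0,0,0]]])

```text
time_s: 7.55
tool_pos: [0.6097, -0.0269, 0.0387]
tcp_rot: [[-0.18, 0.984, 0.001], [0.984, 0.18, -0.0], [-0.0, 0.001, -1.0]]
contact_force: [-0.2, -0.1, -0.6]
grip_width: 0.2
grip_force: 0.0
```

>>> play_rows(steps=[[[0.2,0,0,-0.4,0,0,0],[0.2,0,0,-0.5,0,0,0],[0.2,0,0,-0.6,0,0,0],[0.2,0,0,0,0,0,0]]])

```text
time_s: 8.05
tool_pos: [0.6111, -0.0268, 0.1015]
tcp_rot: [[-0.18, 0.984, 0.006], [0.984, 0.18, -0.001], [-0.002, 0.005, -1.0]]
contact_force: [-0.3, 0.4, -0.7]
grip_width: 0.201
grip_force: 0.0
```

Run:
```python
from plan import *
p,r,o=now(); print(p,o["grip_width"])
D=down(pf[2]+np.pi/2,r); y=pf[3]+.075
P,r=goto(p,r,F(-.076,y,.1),D,12,0)
P,r=goto(P,r,F(-.076,y,.038),D,3,0); print(P)
o=ctrl.get_obs()["joints"]; print(o)
```

```text
[ 0.6110512  -0.02680721  0.10148225] 0.2012149078925327
[0.0, 0.002, -0.05, 0.003, 0.002, 0.003, -0.937],
[0.0, 0.008, -0.049, 0.003, 0.001, 0.003, -0.937],
[0.0, 0.014, -0.047, 0.003, 0.001, 0.003, -0.937],
[0.0, 0.021, -0.045, 0.003, 0.001, 0.004, -0.937],
[0.0, 0.026, -0.042, 0.003, 0.002, 0.004, -0.937],
[0.0, 0.031, -0.038, 0.003, 0.002, 0.003, -0.938],
[0.0, 0.036, -0.034, 0.003, 0.001, 0.003, -0.937],
[0.0, 0.041, -0.029, 0.003, 0.002, 0.004, -0.938],
[0.0, 0.044, -0.023, 0.003, 0.001, 0.003, -0.937],
[0.0, 0.047, -0.018, 0.003, 0.002, 0.004, -0.938],
[0.0, 0.048, -0.011, 0.003, 0.001, 0.003, -0.937],
[0.0, 0.049, -0.005, 0.002, 0.002, 0.004, -0.938]
--
[0.0, 0.0, -0.0, 0.517, -0.0, -0.0, 0.0],
[0.0, 0.0, -0.0, 0.517, -0.0, -0.0, 0.0],
[0.0, 0.0, -0.0, 0.516, -0.0, -0.0, 0.0]
--
[ 0.58750876 -0.03029151  0.03800698]
[-1.69045242e-01  6.41084129e-01  1.46635137e+00 -8.39009690e-05
  1.02854851e+00 -3.49803048e-01]
```

>>> play_rows(steps=[[[0,0.002,-0.05,0,0,0,-0.937],[0,0.008,-0.049,0,0,0,-0.937],[0,0.014,-0.047,0,0,0,-0.937],[0,0.021,-0.045,0,0,0,-0.937],[0,0.026,-0.042,0,0,0,-0.937]]])

```text
time_s: 8.68
tool_pos: [0.5992, -0.0279, 0.0979]
tcp_rot: [[-0.744, 0.668, -0.001], [0.668, 0.744, 0.0], [0.001, -0.001, -1.0]]
contact_force: [0.7, -0.6, -0.3]
grip_width: 0.012
grip_force: 0.0
```

>>> play_rows(steps=[[[0,0.031,-0.038,0,0,0,-0.937],[0,0.036,-0.034,0,0,0,-0.937],[0,0.041,-0.029,0,0,0,-0.937],[0,0.044,-0.023,0,0,0,-0.937],[0,0.047,-0.018,0,0,0,-0.937]]])

```text
time_s: 9.3
tool_pos: [0.5894, -0.0294, 0.098]
tcp_rot: [[-0.997, 0.077, -0.001], [0.077, 0.997, 0.0], [0.001, 0.0, -1.0]]
contact_force: [-0.2, -0.3, -0.3]
grip_width: 0.005
grip_force: 0.0
```

>>> play_rows(steps=[[[0,0.048,-0.011,0,0,0,-0.937],[0,0.049,-0.005,0,0,0,-0.937],[0,0,0,0,0,0,0]]])

```text
time_s: 9.68
tool_pos: [0.5856, -0.03, 0.0981]
tcp_rot: [[-0.984, -0.178, -0.001], [-0.178, 0.984, 0.0], [0.001, 0.0, -1.0]]
contact_force: [-0.5, -0.3, -0.2]
grip_width: 0.002
grip_force: 0.0
```

Run:
```python
from plan import *
p,r,o=now(); print(p,o["grip_width"],o["contact_force"])
q=p[:2]-pf[:2]; a=pf[2]; print("fence frame",q@[np.cos(a),np.sin(a)],q@[-np.sin(a),np.cos(a)]); print(np.round(r,3).tolist())
w,_=snap("wrist","w3"); s,_=snap("scene","s3"); d,_=snap("side","d3")
cv=np.zeros((600,800,3),np.uint8); cv[:300,:480]=cv2.resize(w,(480,300)); cv[302:592,:400]=cv2.resize(s[150:295,220:420],(400,290)); cv[302:592,402:800]=cv2.resize(d[140:255,300:458],(398,290)); cv2.imwrite("pics/v3.png",cv[:,:,::-1])
```

```text
[ 0.58556205 -0.02998901  0.09810104] 0.0020132217623404403 [-0.45614719 -0.34157918 -0.22338485]
fence frame -0.07784405548857867 -0.03312170480762302
[[-0.984, -0.178, -0.001], [-0.178, 0.984, 0.0], [0.001, 0.0, -1.0]]
```

View pics/v3.png

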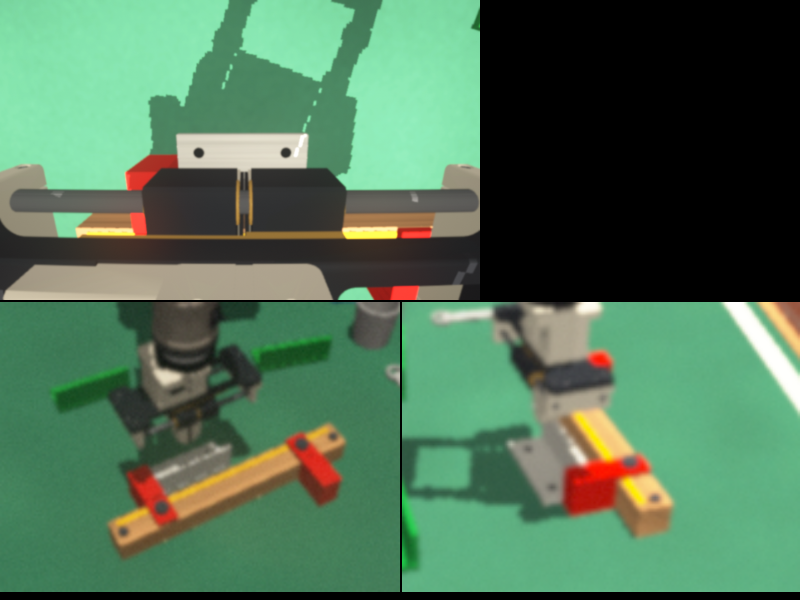

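The angle is parallel to the fence with its end at the stop, and the closed fingers are above the flat leg. I'll lower them and push to the fence.

>>> play_rows(steps=[[[0,0,0,0.49,0,0,0],[0,0,0,0.49,0,0,0],[0,0,0,0.49,0,0,0],[0,0,0,0,0,0,0]]])

```text
time_s: 10.32
tool_pos: [0.585, -0.0298, 0.0384]
tcp_rot: [[-0.984, -0.178, -0.003], [-0.178, 0.984, 0.001], [0.003, 0.001, -1.0]]
contact_force: [0.2, -0.4, 0.6]
grip_width: 0.005
grip_force: 0.0
```

>>> play_rows(steps=[[[0,-0.15,0,0,0,0,0],[0,-0.15,0,0,0,0,0],[0,-0.15,0,0,0,0,0],[0,-0.15,0,0,0,0,0],[0,-0.1,0,0,0,0,0]]])

```text
time_s: 10.95
tool_pos: [0.6128, -0.0251, 0.041]
tcp_rot: [[-0.984, -0.179, -0.002], [-0.179, 0.984, -0.001], [0.002, -0.0, -1.0]]
contact_force: [-10.1, -1.7, 8.3]
grip_width: 0.007
grip_force: 6.7
```

>>> play_rows(steps=[[[0,-0.1,0,0,0,0,0],[0,-0.05,0,0,0,0,0],[0,-0.05,0,0,0,0,0]]])

```text
time_s: 11.32
tool_pos: [0.6142, -0.0248, 0.0407]
tcp_rot: [[-0.984, -0.18, -0.018], [-0.18, 0.984, -0.002], [0.018, 0.002, -1.0]]
contact_force: [-34.1, -8.9, 27.5]
grip_width: 0.002
grip_force: 20.5
```

>>> play_rows(steps=[[[0,-0.05,0,0,0,0,0],[0,-0.025,0,0,0,0,0],[0,0,0,0,0,0,0]]])

```text
time_s: 11.7
tool_pos: [0.6145, -0.0248, 0.0406]
tcp_rot: [[-0.983, -0.18, -0.024], [-0.18, 0.984, -0.002], [0.023, 0.002, -1.0]]
contact_force: [-39.4, -9.6, 31.1]
grip_width: 0.007
grip_force: 24.4
```

```bash
cat > look.py <<'E'
import sys
from plan import *
k=sys.argv[1]
p,r,o=now(); q=p[:2]-pf[:2]; a=pf[2]; print("fence frame",q@[np.cos(a),np.sin(a)],q@[-np.sin(a),np.cos(a)],p,o["contact_force"],o["time_s"])
w,_=snap("wrist","w"+k); s,_=snap("scene","s"+k); d,_=snap("side","d"+k)
cv=np.zeros((600,800,3),np.uint8); cv[:300,:400]=w[100:400,120:520]; cv[302:592,:400]=cv2.resize(s[190:270,260:370],(400,290)); cv[302:592,402:800]=cv2.resize(d[160:240,320:430],(398,290))
cv[:300,402:800]=cv2.resize(w[160:280,230:390],(398,300)); cv2.imwrite(f"pics/v{k}.png",cv[:,:,::-1])
E
python3 look.py 4
```

```text
fence frame -0.048413827917938905 -0.0331735576958425 [ 0.61452342 -0.02475641  0.04062879] [-39.37709852  -9.56012786  31.07908983] 11.7
```

View pics/v4.png

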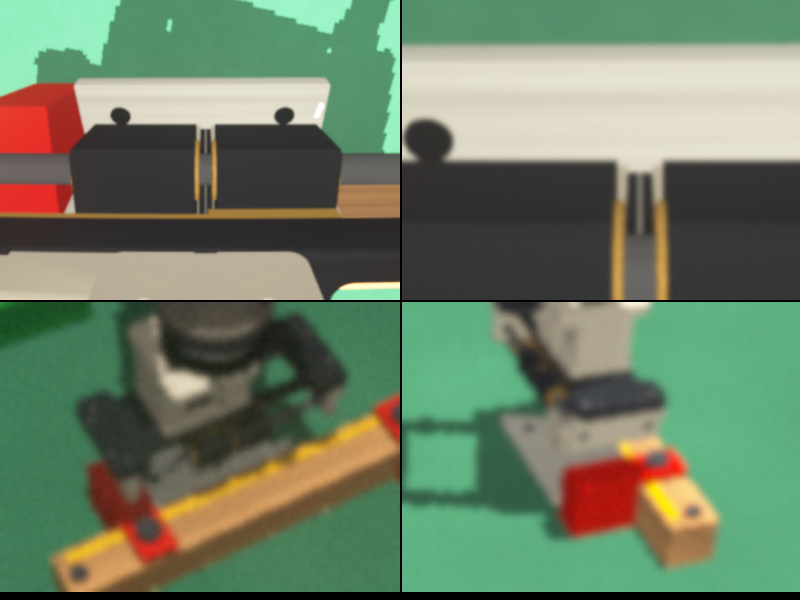

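The side view shows the angle tipped, with its flat leg lifted against the fingertips, so the push was too high on the leg. I'll back off so it drops flat, then tilt the fingers to push low in the corner.

>>> play_rows(steps=[[[0,0.1,0,0,0,0,0],[0,0.1,0,0,0,0,0],[0,0.15,0,0,0,0,0],[0,0.15,0,0,0,0,0],[0,0.15,0,0,0,0,0]]])

```text
time_s: 12.48
tool_pos: [0.599, -0.0277, 0.0398]
tcp_rot: [[-0.984, -0.179, 0.001], [-0.179, 0.984, -0.0], [-0.001, -0.0, -1.0]]
contact_force: [0.6, -0.0, 0.2]
grip_width: 0.005
grip_force: 0.0
```

```bash
python3 look.py 5
```

```text
fence frame -0.06421526105226472 -0.0332324695844597 [ 0.5989893  -0.02765119  0.03984031] [ 0.60495973 -0.0156575   0.23149185] 12.475
```

View pics/v5.png

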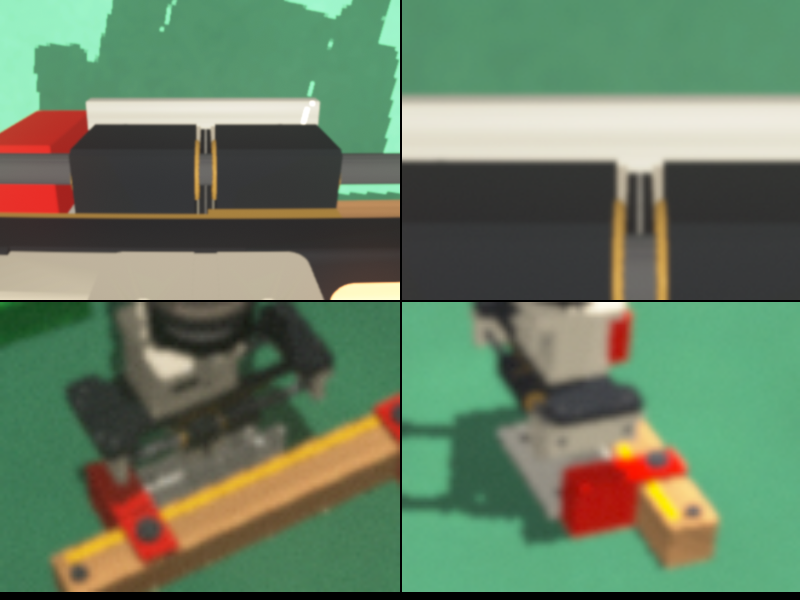

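Run:
```python
from plan import *
p,r,o=now(); D=down(pf[2]+np.pi/2,r)@R.from_rotvec([0,-np.deg2rad(20),0]).as_matrix(); y=-.033
P,r=goto(p,r,F(-.0715,y,.07),D,4,0)
P,r=goto(P,r,F(-.0775,y,.036),D,3,0)
n=D.T@np.r_[F(1,0)-pf[:2],0] if 0 else D.T@np.array([np.cos(pf[2]),np.sin(pf[2]),0]); print("1mm of +x_f:",n/40,"1mm down:",D.T@[0,0,-1]/40)
```

```text
[0.0, 0.044, 0.001, -0.189, -0.0, -0.624, -0.001],
[0.0, 0.028, 0.001, -0.192, -0.0, -0.624, -0.001],
[0.0, 0.011, 0.001, -0.194, -0.001, -0.625, -0.001],
[0.0, -0.006, 0.002, -0.194, -0.0, -0.624, -0.001]
--
[0.0, 0.144, -0.0, 0.249, -0.0, -0.0, -0.0],
[0.0, 0.144, -0.0, 0.249, -0.0, -0.0, -0.0],
[0.0, 0.143, -0.0, 0.25, -0.0, -0.0, -0.0]
--
1mm of +x_f: [-2.34923155e-02 -6.93889390e-19  8.55050358e-03] 1mm down: [0.0085505  0.         0.02349232]
```

>>> play_rows(steps=[[[0,0.044,0,-0.19,0,-0.625,0],[0,0.028,0,-0.19,0,-0.625,0],[0,0.011,0,-0.195,0,-0.625,0],[0,-0.006,0,-0.195,0,-0.625,0]]])

```text
time_s: 13.12
tool_pos: [0.5922, -0.0291, 0.0706]
tcp_rot: [[-0.923, -0.179, 0.34], [-0.168, 0.984, 0.061], [-0.345, -0.001, -0.938]]
contact_force: [-0.5, -0.2, -0.8]
grip_width: 0.007
grip_force: 0.0
```

>>> play_rows(steps=[[[0,0.144,0,0.25,0,0,0],[0,0.144,0,0.25,0,0,0],[0,0.144,0,0.25,0,0,0],[0,0,0,0,0,0,0]]])

```text
time_s: 13.62
tool_pos: [0.5862, -0.0298, 0.0349]
tcp_rot: [[-0.925, -0.179, 0.336], [-0.168, 0.984, 0.062], [-0.342, 0.0, -0.94]]
contact_force: [-0.7, 0.6, 0.9]
grip_width: 0.002
grip_force: 0.9
```

>>> play_rows(steps=[[[0,-0.094,0,0.034,0,0,0],[0,-0.094,0,0.034,0,0,0],[0,-0.094,0,0.034,0,0,0],[0,-0.094,0,0.034,0,0,0]]])

```text
time_s: 14.12
tool_pos: [0.6018, -0.027, 0.0358]
tcp_rot: [[-0.925, -0.179, 0.336], [-0.168, 0.984, 0.061], [-0.342, 0.0, -0.94]]
contact_force: [-1.9, -0.5, 0.0]
grip_width: 0.003
grip_force: 0.9
```

>>> play_rows(steps=[[[0,-0.07,0,0.026,0,0,0],[0,-0.07,0,0.026,0,0,0]]])

```text
time_s: 14.38
tool_pos: [0.6073, -0.0259, 0.0358]
tcp_rot: [[-0.925, -0.179, 0.336], [-0.168, 0.984, 0.061], [-0.341, 0.0, -0.94]]
contact_force: [-2.6, -0.2, 1.0]
grip_width: 0.005
grip_force: 1.0
```

>>> play_rows(steps=[[[0,-0.07,0,0.026,0,0,0],[0,-0.047,0,0.017,0,0,0],[0,-0.024,0,0.009,0,0,0]]])

```text
time_s: 14.75
tool_pos: [0.6129, -0.025, 0.0357]
tcp_rot: [[-0.925, -0.179, 0.336], [-0.168, 0.984, 0.061], [-0.341, 0.0, -0.94]]
contact_force: [-6.3, -2.4, 3.2]
grip_width: 0.001
grip_force: 3.3
```

>>> play_rows(steps=[[[0,-0.024,0,0.009,0,0,0],[0,-0.024,0,0.009,0,0,0]]])

```text
time_s: 15.0
tool_pos: [0.6134, -0.0248, 0.0354]
tcp_rot: [[-0.926, -0.179, 0.333], [-0.168, 0.984, 0.062], [-0.339, 0.001, -0.941]]
contact_force: [-16.1, -6.0, 10.7]
grip_width: 0.004
grip_force: 8.3
```

>>> play_rows(steps=[[[0,-0.024,0,0.009,0,0,0],[0,-0.024,0,0.009,0,0,0]]])

```text
time_s: 15.25
tool_pos: [0.6138, -0.0247, 0.0354]
tcp_rot: [[-0.927, -0.18, 0.33], [-0.169, 0.984, 0.062], [-0.336, 0.002, -0.942]]
contact_force: [-26.9, -10.7, 19.1]
grip_width: 0.006
grip_force: 13.8
```

>>> play_rows(steps=[[[0,-0.024,0,0.009,0,0,0],[0,0,0,0,0,0,0]]])

```text
time_s: 15.5
tool_pos: [0.6139, -0.0247, 0.0354]
tcp_rot: [[-0.927, -0.18, 0.329], [-0.168, 0.984, 0.062], [-0.335, 0.002, -0.942]]
contact_force: [-27.9, -10.6, 21.1]
grip_width: 0.004
grip_force: 14.8
```

Run:
```python
from plan import *
p,r,o=now(); D=down(pf[2]+np.pi/2,r); y=-.033
q=p-[.012*np.cos(pf[2]),.012*np.sin(pf[2]),0]
P,r=goto(p,r,q,r,2,0)
P,r=goto(P,r,q+[0,0,.07],r,2,0)
P,r=goto(P,r,F(.05,y,.25),D,5,0)
```

```text
[0.0, 0.141, 0.0, -0.05, 0.0, 0.0, 0.0],
[0.0, 0.142, 0.0, -0.05, 0.0, 0.0, 0.0]
--
[0.0, -0.293, 0.002, -0.825, 0.0, 0.0, 0.0],
[0.0, -0.293, 0.002, -0.824, 0.0, 0.0, 0.0]
--
[0.0, -0.765, 0.002, -0.496, 0.004, 0.489, -0.0],
[0.0, -0.73, 0.002, -0.547, 0.003, 0.489, -0.001],
[0.0, -0.691, 0.001, -0.595, 0.004, 0.489, -0.0],
[0.0, -0.648, 0.001, -0.64, 0.003, 0.489, -0.001],
[0.0, -0.603, 0.0, -0.684, 0.004, 0.489, -0.0]
--
```

>>> play_rows(steps=[[[0,0.19,0,-0.07,0,0,0],[0,0.19,0,-0.07,0,0,0],[0,-0.293,0,-0.825,0,0,0],[0,-0.293,0,-0.825,0,0,0]]])

```text
time_s: 16.0
tool_pos: [0.602, -0.027, 0.1065]
tcp_rot: [[-0.925, -0.179, 0.336], [-0.168, 0.984, 0.061], [-0.342, -0.0, -0.94]]
contact_force: [0.6, -1.0, -0.4]
grip_width: 0.003
grip_force: 0.0
```

>>> play_rows(steps=[[[0,-0.765,0,-0.496,0,0.49,0],[0,-0.73,0,-0.547,0,0.49,0],[0,-0.691,0,-0.595,0,0.49,0],[0,-0.648,0,-0.64,0,0.49,0],[0,-0.603,0,-0.684,0,0.49,0]]])

```text
time_s: 16.62
tool_pos: [0.7109, -0.0069, 0.2527]
tcp_rot: [[-0.984, -0.18, 0.006], [-0.18, 0.984, 0.001], [-0.006, -0.0, -1.0]]
contact_force: [1.1, -0.5, 0.0]
grip_width: 0.005
grip_force: 0.0
```

>>> play_rows(steps=[[[0,0,0,0,0,0,0]]])

```text
time_s: 16.75
tool_pos: [0.7129, -0.0066, 0.2532]
tcp_rot: [[-0.983, -0.181, 0.013], [-0.181, 0.984, 0.001], [-0.013, -0.001, -1.0]]
contact_force: [-0.1, 0.3, 0.2]
grip_width: 0.006
grip_force: 0.0
```

```bash
cat > m2.py <<'E'
from fit import *
from plan import pf,F,now
p,_,o=now(); print(p,o["time_s"])
im,c=snap("wrist","w6"); v=np.ones((400,640),np.float32); v[205:]=0
g=np.array(F(-.047,-.033))
ms=[(m["conf"],m) for m in ctrl.masks_of("angle","wrist") if np.linalg.norm(atz(m["centre"],c,.01)[:2]-g)<.06]
print([ (a,m["centre"],m["region"].sum()) for a,m in ms])
m=ms[0][1]["region"].astype(np.float32)
pa,e=fit(angboxes,[*g,pf[2]],[(m,c,v)],[.006,.006,.05]); 
d=pa[:2]-pf[:2]; a=pf[2]
print(pa,e,"in fence frame",d@[np.cos(a),np.sin(a)],d@[-np.sin(a),np.cos(a)],np.rad2deg(pa[2]-a),"home",-.045,pf[3]+.075)
o=im[:,:,::-1].copy()
for b in angboxes(pa)+fenceboxes(pf):
    q=proj(b,c)
    for i in range(8):
        for j in range(i):
            if bin(i^j).count("1")==1: cv2.line(o,*[tuple(int(t*16) for t in np.clip(q[k],-2000,2000)) for k in(i,j)],(255,0,255),1,cv2.LINE_AA,4)
cv2.imwrite("pics/v6.png",np.vstack([cv2.resize(x[60:260,170:570],(600,300)) for x in(im[:,:,::-1],o)]))
E
python3 m2.py
```

```text
[ 0.7129291  -0.00663221  0.2531979 ] 16.75
[(0.57, [324.0, 75.9], np.int64(5710))]
[ 0.61628647 -0.0271747   0.18112678] 0.024343257769942284 in fence frame -0.047113582946505334 -0.035869079544973814 0.03541302583863619 home -0.045 -0.03377788322831106
```

View pics/v6.png

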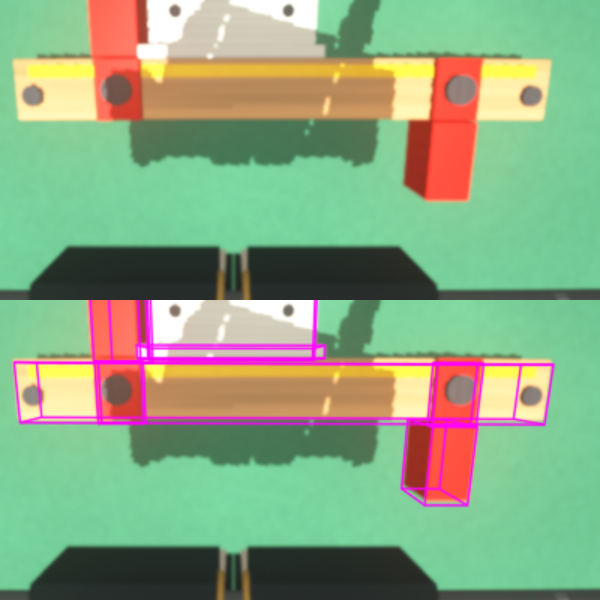

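```bash
cat > m3.py <<'E'
from fit import *
from plan import pf,F
im,c=snap("wrist","w7"); v=np.ones((400,640),np.float32); v[215:]=0
hsv=cv2.cvtColor(im,cv2.COLOR_RGB2HSV)
u=((hsv[...,1]>60)&((hsv[...,0]<32)|(hsv[...,0]>172))&(hsv[...,2]>40)).astype(np.uint8)
u=cv2.morphologyEx(u,cv2.MORPH_OPEN,np.ones((3,3)))
m=[m for m in ctrl.masks_of("angle","wrist") if np.linalg.norm(atz(m["centre"],c,.01)[:2]-F(-.047,-.033))<.06][0]["region"].astype(np.float32)
pa,_=fit(angboxes,[*F(-.047,-.035),pf[2]],[(m,c,v)],[.006,.006,.05])
v2=v*(1-cv2.dilate(m,np.ones((5,5)))); 
fb=fenceboxes
p,e=fit(fb,pf,[(u.astype(np.float32),c,v2)],[.004,.004,.02,.004,.004]); print(p,e)
a=p[2];d=pa[:2]-p[:2]; x,y=d@[np.cos(a),np.sin(a)],d@[-np.sin(a),np.cos(a)]
print("gap fence mm",(-.045-x)*1e3,"gap stop mm",(y-(p[3]+.075))*1e3,"yaw deg",np.rad2deg(pa[2]-a))
o=im[:,:,::-1].copy(); 
# edge profiles, rows through the leg end near the stop
E
python3 m3.py
```

```text
[ 0.65377601  0.01490509  0.18322739 -0.10971895  0.11541599] 0.07575757801532745
gap fence mm 0.07331714405748452 gap stop mm 0.6511550557033521 yaw deg -0.18807928746424163
```

Fitted in the same view, the angle is 0.07 mm from the fence and about 0.65 mm from the stop, with a yaw error of -0.2°. I'll nudge the free end to close the stop gap for certain.

Run:
```python
from plan import *
p,r,o=now(); D=down(pf[2]+np.pi/2,r)
P,r=goto(p,r,F(-.037,.056,.09),D,5,0)
P,r=goto(P,r,F(-.037,.056,.030),D,3,0); print(P)
```

```text
[0.0, 0.426, 0.444, 0.797, 0.002, 0.007, -0.001],
[0.0, 0.426, 0.444, 0.797, 0.001, 0.006, -0.001],
[0.0, 0.425, 0.445, 0.798, 0.002, 0.007, -0.001],
[0.0, 0.424, 0.445, 0.798, 0.001, 0.006, -0.001],
[0.0, 0.423, 0.445, 0.799, 0.002, 0.007, -0.0]
--
[0.0, 0.0, -0.0, 0.5, -0.0, -0.0, -0.0],
[0.0, 0.0, -0.0, 0.5, -0.0, -0.0, -0.0],
[0.0, 0.0, -0.0, 0.5, -0.0, -0.0, -0.0]
--
[0.60974401 0.06501973 0.02998952]
```

>>> play_rows(steps=[[[0,0.426,0.444,0.797,0,0.006,0],[0,0.426,0.444,0.797,0,0.006,0],[0,0.425,0.445,0.798,0,0.006,0],[0,0.424,0.445,0.798,0,0.006,0],[0,0.423,0.445,0.798,0,0.006,0]]])

```text
time_s: 17.58
tool_pos: [0.6091, 0.0652, 0.0901]
tcp_rot: [[-0.984, -0.179, 0.002], [-0.179, 0.984, 0.001], [-0.002, 0.0, -1.0]]
contact_force: [-0.3, -0.1, -0.5]
grip_width: 0.003
grip_force: 0.0
```

>>> play_rows(steps=[[[0,0,0,0.5,0,0,0],[0,0,0,0.5,0,0,0],[0,0,0,0.45,0,0,0],[0,0,0,0,0,0,0]]])

```text
time_s: 18.08
tool_pos: [0.61, 0.0649, 0.0319]
tcp_rot: [[-0.984, -0.179, -0.001], [-0.179, 0.984, 0.001], [0.001, 0.001, -1.0]]
contact_force: [-0.4, 0.4, -0.5]
grip_width: 0.004
grip_force: 0.0
```

>>> play_rows(steps=[[[0,0,-0.1,0,0,0,0],[0,0,-0.1,0,0,0,0],[0,0,-0.05,0,0,0,0]]])

```text
time_s: 18.45
tool_pos: [0.6133, 0.055, 0.0339]
tcp_rot: [[-0.984, -0.179, 0.003], [-0.179, 0.984, 0.001], [-0.003, 0.0, -1.0]]
contact_force: [-3.2, 0.9, 0.3]
grip_width: 0.005
grip_force: 1.1
```

>>> play_rows(steps=[[[0,0.02,-0.03,0,0,0,0],[0,0,0,0,0,0,0]]])

```text
time_s: 18.7
tool_pos: [0.6134, 0.0537, 0.0338]
tcp_rot: [[-0.984, -0.179, 0.004], [-0.179, 0.984, 0.0], [-0.004, -0.0, -1.0]]
contact_force: [-0.1, -0.0, -0.1]
grip_width: 0.011
grip_force: 0.0
```

>>> play_rows(steps=[[[0,0,-0.03,0,0,0,0],[0,0,0,0,0,0,0]]])

```text
time_s: 18.95
tool_pos: [0.6134, 0.0534, 0.0337]
tcp_rot: [[-0.984, -0.179, 0.004], [-0.179, 0.984, 0.001], [-0.004, 0.001, -1.0]]
contact_force: [0.5, 5.4, 1.9]
grip_width: 0.007
grip_force: 2.3
```

>>> play_rows(steps=[[[0,0,-0.03,0,0,0,0],[0,0,0,0,0,0,0]]])

```text
time_s: 19.2
tool_pos: [0.6134, 0.0533, 0.0337]
tcp_rot: [[-0.984, -0.179, 0.003], [-0.179, 0.984, 0.002], [-0.004, 0.002, -1.0]]
contact_force: [-0.1, 9.8, 2.0]
grip_width: 0.007
grip_force: 4.8
```

Run:
```python
from plan import *
p,r,o=now(); D0=down(pf[2]+np.pi/2,r); D=D0@R.from_rotvec([0,-np.deg2rad(20),0]).as_matrix()
q=np.array(F(-.037,.062,.034)); p=p-[0,.003,0]
P,r=goto(p,r,q,D0,2,0)
P,r=goto(P,r,q+[0,0,.056],D0,2,0)
P,r=goto(P,r,F(-.070,-.034,.075),D,5,0)
P,r=goto(P,r,F(-.058,-.034,.0445),D,2,0); print(P)
print("1mm diag",D.T@np.array([np.cos(pf[2]),np.sin(pf[2]),-1])/40)
```

```text
[0.0, 0.012, 0.265, -0.003, 0.006, 0.014, -0.0],
[0.0, 0.012, 0.264, -0.003, 0.007, 0.014, -0.0]
--
[0.0, -0.0, 0.0, -0.7, -0.0, -0.0, -0.0],
[0.0, -0.0, 0.0, -0.7, -0.0, -0.0, -0.0]
--
[0.0, 0.165, -0.48, 0.075, -0.0, -0.5, -0.0],
[0.0, 0.17, -0.48, 0.063, -0.0, -0.5, -0.0],
[0.0, 0.174, -0.48, 0.052, -0.0, -0.5, -0.0],
[0.0, 0.177, -0.48, 0.039, -0.0, -0.5, -0.0],
[0.0, 0.179, -0.48, 0.027, -0.0, -0.5, -0.0]
--
[0.0, -0.011, 0.0, 0.409, -0.0, -0.0, -0.0],
[0.0, -0.011, 0.0, 0.41, -0.0, -0.0, -0.0]
--
[ 0.60525977 -0.02730498  0.04449982]
1mm diag [-1.49418119e-02 -6.93889390e-19  3.20428191e-02]
```

>>> play_rows(steps=[[[0,0.012,0.265,0,0,0,0],[0,0.012,0.265,0,0,0,0],[0,0,0,-0.7,0,0,0],[0,0,0,-0.7,0,0,0]]])

```text
time_s: 19.7
tool_pos: [0.6079, 0.0726, 0.0896]
tcp_rot: [[-0.984, -0.179, 0.002], [-0.179, 0.984, 0.0], [-0.002, -0.0, -1.0]]
contact_force: [0.1, -0.1, 0.7]
grip_width: 0.008
grip_force: 0.0
```

>>> play_rows(steps=[[[0,0.165,-0.48,0.075,0,-0.5,0],[0,0.17,-0.48,0.063,0,-0.5,0],[0,0.174,-0.48,0.052,0,-0.5,0],[0,0.177,-0.48,0.039,0,-0.5,0],[0,0.179,-0.48,0.027,0,-0.5,0]]])

```text
time_s: 20.32
tool_pos: [0.5929, -0.0286, 0.0744]
tcp_rot: [[-0.923, -0.179, 0.341], [-0.168, 0.984, 0.061], [-0.347, -0.001, -0.938]]
contact_force: [-0.4, 0.5, 0.1]
grip_width: 0.002
grip_force: 0.0
```

>>> play_rows(steps=[[[0,-0.011,0,0.41,0,0,0],[0,-0.011,0,0.41,0,0,0],[0,0,0,0,0,0,0]]])

```text
time_s: 20.7
tool_pos: [0.6051, -0.0248, 0.042]
tcp_rot: [[-0.924, -0.18, 0.336], [-0.169, 0.984, 0.063], [-0.342, 0.001, -0.94]]
contact_force: [-0.3, 0.4, 0.6]
grip_width: 0.006
grip_force: 0.0
```

>>> play_rows(steps=[[[0,-0.035,0,0.058,0,0,0],[0,-0.035,0,0.058,0,0,0],[0,-0.035,0,0.058,0,0,0]]])

```text
time_s: 21.08
tool_pos: [0.6116, -0.0247, 0.039]
tcp_rot: [[-0.923, -0.179, 0.34], [-0.168, 0.984, 0.062], [-0.345, -0.0, -0.939]]
contact_force: [-0.6, 0.4, 0.1]
grip_width: 0.005
grip_force: 0.0
```

>>> play_rows(steps=[[[0,-0.025,0,0.03,0,0,0],[0,0,0,0,0,0,0]]])

```text
time_s: 21.32
tool_pos: [0.6124, -0.0246, 0.0379]
tcp_rot: [[-0.924, -0.179, 0.339], [-0.168, 0.984, 0.062], [-0.344, 0.0, -0.939]]
contact_force: [-2.6, -0.8, 2.2]
grip_width: 0.001
grip_force: 1.0
```

>>> play_rows(steps=[[[0,-0.025,0,0.03,0,0,0],[0,0,0,0,0,0,0]]])

```text
time_s: 21.58
tool_pos: [0.6128, -0.0243, 0.037]
tcp_rot: [[-0.924, -0.179, 0.337], [-0.168, 0.984, 0.062], [-0.343, 0.001, -0.939]]
contact_force: [-7.2, -1.7, 5.3]
grip_width: 0.004
grip_force: 3.7
```

>>> play_rows(steps=[[[0,-0.01,0,0.04,0,0,0],[0,0,0,0,0,0,0]]])

```text
time_s: 21.82
tool_pos: [0.613, -0.0241, 0.0355]
tcp_rot: [[-0.925, -0.179, 0.336], [-0.168, 0.984, 0.063], [-0.342, 0.001, -0.94]]
contact_force: [-10.8, -2.7, 7.4]
grip_width: 0.007
grip_force: 5.5
```

>>> play_rows(steps=[[[0,-0.015,0,0.032,0,0,0],[0,0,0,0,0,0,0]]])

```text
time_s: 22.08
tool_pos: [0.6132, -0.024, 0.0347]
tcp_rot: [[-0.925, -0.18, 0.335], [-0.168, 0.984, 0.063], [-0.341, 0.002, -0.94]]
contact_force: [-16.1, -4.4, 14.0]
grip_width: 0.003
grip_force: 9.8
```

>>> play_rows(steps=[[[0,-0.015,0,0.032,0,0,0],[0,0,0,0,0,0,0]]])

```text
time_s: 22.32
tool_pos: [0.6134, -0.0239, 0.0343]
tcp_rot: [[-0.925, -0.18, 0.334], [-0.169, 0.984, 0.063], [-0.34, 0.002, -0.941]]
contact_force: [-25.0, -7.2, 24.1]
grip_width: 0.003
grip_force: 15.7
```

>>> play_rows(steps=[[[0,-0.008,-0.02,0.017,0,0,0],[0,0,-0.01,0,0,0,0],[0,0,0,0,0,0,0],[0,0,0,0,0,0,0]]])

```text
time_s: 22.82
tool_pos: [0.6135, -0.0241, 0.0341]
tcp_rot: [[-0.926, -0.181, 0.333], [-0.169, 0.983, 0.065], [-0.339, 0.003, -0.941]]
contact_force: [-28.6, -3.5, 29.8]
grip_width: 0.005
grip_force: 18.7
```

```bash
python3 look.py 8
```

```text
fence frame -0.049326533788234234 -0.0322981776934763 [ 0.61346839 -0.02405911  0.03413163] [-28.62487857  -3.50558829  29.78864914] 22.825
```

View pics/v8.png

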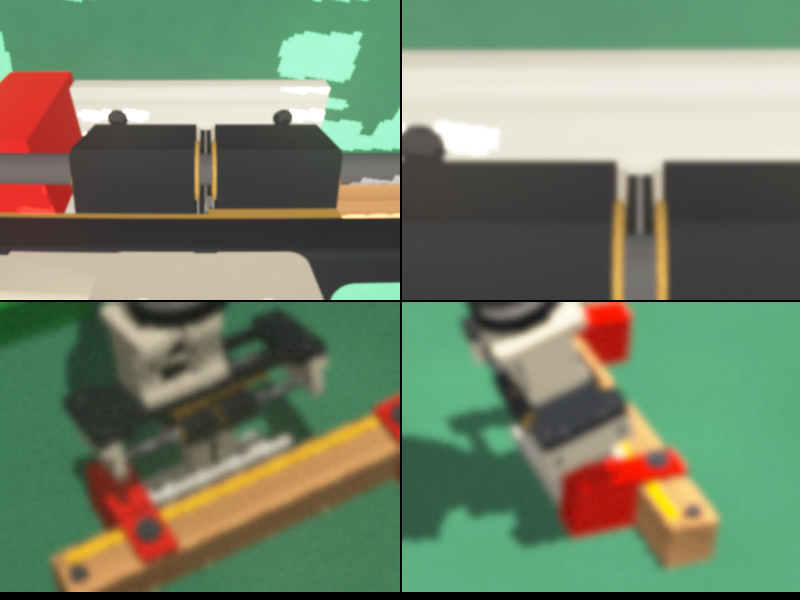

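The end is butted on the stop, the leg lies along the fence, and the fingertips hold about 29 N into the fence and 30 N down. I'm handing it in now.

```bash
python3 -c "
from rig import ctrl
o=ctrl.get_obs(); print(o['contact_force']); print(ctrl.job_done())"
```

```text
[-28.4367188   -3.08950351  30.59263225]
the job is handed in; nothing more can be done
None
```

I handed the job in at about 23 s with the angle seated along the fence, flat on the bench and butted against the right-hand (front) stop; the fingers were still holding a diagonal push of about 28 N into the fence and 31 N down, and no verdict came back.

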